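# Punch the scribed hole position on an instrument panel

## Robot

A 6-joint arm with a two-finger parallel gripper is mounted at the origin on the work surface. World frame = base frame: x ahead of the robot, y to its left, z up, the work surface at z = 0. Lengths are in mm, angles in rad, forces in N, time in s.
With the tool pointing down it reaches from about 350 to 775 mm from the base axis. Payload 7.3 kg.
Tool frame: the origin (TCP) lies at the very end of the fingers, on their centre line; the grasp point (between the pads) lies 19 mm behind it; x points along the fingers, z is the direction in which the jaws open and shut, and the axes are right-handed (so a half turn about x gives the same grasp; the last joint's range is limited). The gripper opens to 92 mm and grips with 3 to 60 N. Pads are 19 mm wide; open, the fingers measure 130 mm over their backs; the gripper's body (75 mm by 190 mm) begins 47 mm behind the grasp point.
Start: joints at [1.192, 0.342, 1.524, -0, 1.275, -0.146], TCP at [121.103, 510.861, 226.741] pointing down, gripper open.
Joint ranges: [-2.53, 2.53], [-0.77, 2.02], [0.04, 2.7], [-1, 4.14], [0.28, 2.66], [-3.11, 3.11]. Speed limits (rad/s): [2.57, 2.57, 3.14, 3.14, 3.14, 3.14].

## Interface

Orientations are given as [roll, pitch, yaw] about the fixed x, y, z axes, in that order (R = Rz(yaw) Ry(pitch) Rx(roll)).
In Python, from plant import * gives the robot as it stands.
- The arm moves only by the tool carry_out, never from a script. Its argument "rows" is a list of rows, each a list of 4 numbers: the shift along the world's x, y, z in mm, then the turn about the world's z in degrees. In form: [[x, y, z, twist], ...]. A call has 1 to 20 rows; each row is the pose to reach, as a shift and turn from the pose measured when the call began; what a row does not reach only later rows make up. A row lasts 1/12 s, in which the tool goes at most 41.7 mm and 7.16 degrees, less where a joint would pass 70% of its speed; a pose out of reach is approached as far as the arm can. A call with a gripper value outside its range is refused whole. "hand" is the finger opening in mm, from 0 to 91.8, set as the call begins (left out, the last holds). The fingers move at their own pace and stop on an object; the grip force is fixed at half the most. Time passes only in rows, so rows that repeat a pose let the fingers close. It gives the time, the measured TCP pose, the force and the opening at its end, in the units of the state.
- get_obs(): the state, without advancing time (a new reading comes with each control period).
- capture(name): name is "scene" or "side" or "wrist"; returns the picture (480x640x3 uint8, red, green, blue); there is no depth.
- camera_info(name): a dict with "camera_matrix" (3x3 intrinsics, pixels), "dist" ([k1, k2, p1, p2, k3] as OpenCV has them; the pictures are not rectified), "pose" (4x4, takes a point from camera to world coordinates); the wrist camera has in their place "mount" (4x4, takes a point from camera to tool coordinates, whose origin is the TCP and whose axes are the tool frame's). Camera axes: x right, y down, z forward; pixel columns grow to the right and rows downward; lengths in mm; the calibration is good to about 2 mm. A picture is of the moment at which its call begins: read the wrist's pose just before it. camera_info takes no time and is no camera call.
- close_job(): hands the job in, once; it reports no verdict.
The state is a dict: "time": time; "joint_positions": joint angles; "dq": joint speeds; "tau": joint torques, N m; "tool_pos": TCP position; "tcp_rot": TCP orientation; "contact_force": force on the tool from outside, world axes, zero at the start; "moment": the same for the moment, N m; "grip_width": finger opening in mm.
Only numpy, scipy, OpenCV 4.12 (cv2) and the standard library are available. Lean on these libraries where they do the work, as an engineer would, in place of code of your own. Each camera call takes 0.05 s, during which the arm holds its last target. There are 200 camera calls.

## Task

Move the big capacitor out of the tray's way, standing it upright on the rubber pad, then pull the cabinet's tray out to its stop. Take the automatic punch from the tool rack and, holding it upright, press its tip straight down on the crossing of the two scribed lines on the panel until its spring trips with a snap, without tripping it anywhere else on the way. Hang the punch back upright in its hole in the rack, leave the tray out and the capacitor on the pad, and leave the other things on the bench where they are.

Things in the scene. Friction and masses are not known exactly. Their poses are not given: they have to be found in the camera images.
- capacitor_mid (a point): large plain aluminium can capacitor, an upright cylinder 54 mm in diameter, 70 mm tall (76 mm with the two low screw terminals on its black top), about 300 g. It stands on the bench before the tray, in its way. The point is on its axis, 37 mm above its foot; z up. Grasp it across the diameter at this point or up to 20 mm above it
- pad_top (a point): centre of the upper face of a flat square light grey rubber pad, 130 x 130 mm, 4 mm thick, fixed flat on the bench; z up. The whole foot of the capacitor must end on the pad
- tray_handle (a point): middle of the tray's steel bar handle: a level bar 12 mm thick and 120 mm long along the point's y axis, its middle 45 mm out from the tray's front, 94 mm above the bench and 36 mm below the cabinet's top. The point's +x points into the cabinet, and the tray comes out along -x
- tray (a joint): how far the tray is out, in m: 0 shut, 0.16 at its stop; it starts between 0 and 0.02. It slides with about 2 N of friction out of a fixed grey steel cabinet (230 mm wide, 130 mm high, 245 mm deep with the tray's front) and stays where it is left. The tray's front is 220 mm wide, from 36 to 118 mm above the bench
- mark (a point): crossing of two thin black scribed lines (a cross 36 x 36 mm) on the level upper face of an aluminium panel (116 x 100 mm) clamped in the tray: 66 mm above the bench, 75 mm behind the tray's front face, hidden under the cabinet's top until the tray is out. It moves with the tray, whose walls rise 20 mm above it. The panel's round black holes, black window and corner screws are not the mark
- punch_grip (a point): automatic punch, a steel tool hanging upright, tip down, in one hole of the rack. The point is on its axis in its round grip (22 mm diameter, 60 mm long, narrow dark bands), 25 mm above the upper face of its collar, 108 mm above its tip, 35 mm below its top; z up along its axis. Grip it here firmly across the diameter; fingertips may rest on the collar
- punch: the same punch, 143 mm long, about 240 g; the origin is on the underside of its collar (34 mm diameter, 8 mm thick, below the grip), z up. Below the collar a barrel of 18 mm diameter, 55 mm long, then a thin pointed plunger of 9 mm diameter, 20 mm long.
- punch_tip (a point): the pointed lower end of the punch's plunger; it moves up into the barrel when pressed
- plunger (a joint): how far the plunger is pushed in against its spring, in m: 0 free; the spring takes 2 N at the start and 12 N at 8 mm, where the punch trips
- trip (a joint): the punch's trip, in m: 0 armed, about 0.006 tripped. When the press on the tip passes about 12 N (8 to 9 mm of pressing) it jumps to 0.006 and the force drops suddenly to about 6 N; about 6 mm of soft travel is left below that. It arms itself again when the tip is lifted free
- rack_top (a point): centre of the upper face of the tool rack's dark steel plate, 66 mm (x) by 180 mm (y), 12 mm thick, its top 105 mm above the bench; fixed. Three round holes of 24 mm diameter lie at y = -60, 0 and +60 mm of this frame, x = 0; in each hangs one tool by its collar. The three tools (punch, nut driver, awl) come in any order
- capacitor: the same capacitor; origin under its foot
- nutdriver: nut driver hanging in another hole of the rack: ribbed thick grip 29 mm in diameter reaching 66 mm above the plate, a plain rod below; leave it. The origin is on the underside of its collar
- awl: awl hanging in another hole of the rack: slim 14 mm stem with a round ball of 26 mm on top, reaching 69 mm above the plate, a thin rod below; leave it. The origin is on the underside of its collar
- board: bystander: purple circuit board, 100 x 70 mm, 16 mm high; origin under its centre
- batteries: bystander: black battery holder with two cells, 75 x 40 mm, 22 mm high; origin under its centre
- bottle: bystander: white bottle, 40 mm in diameter, 110 mm tall, standing; origin under its centre
- multimeter: bystander: dark multimeter lying flat, 150 x 75 mm, 45 mm high; origin under its centre
- bin: bystander: open yellow parts bin 120 x 100 x 60 mm; origin under its centre
- screwdriver: bystander: screwdriver lying on the bench near the robot's base; origin at its underside
Mind the look-alikes: they are no part of the job. Leave any blue or turquoise look-alike of the part that bears rack_top alone.

How it is judged (in metres and radians):
On the way, in this order (a step that is already met when the one before it is completed fails the run):
1. the capacitor stands upright on the rubber pad (horizontal distance between capacitor_mid and pad_top below 0.036 m and angle between capacitor_mid's own z axis and vertical below 0.08 rad and z of capacitor_mid in the frame of pad_top between 0.032 and 0.042 m), for 0.2 s.
2. the tray is pulled out to its stop (value of joint tray above 0.154 m), for 0.2 s.
3. the upright punch is pressed on the scribed crossing until its spring trips (value of joint trip above 0.0045 m and distance between punch_tip and mark below 0.006 m and angle between punch_grip's own z axis and vertical below 0.12 rad), for 0.02 s.
4. the punch hangs upright in the rack (z of punch_grip in the frame of rack_top between 0.029 and 0.038 m and x of punch_grip in the frame of rack_top between -0.02 and 0.02 m and y of punch_grip in the frame of rack_top between -0.08 and 0.08 m and angle between punch_grip's own z axis and vertical below 0.1 rad), for 0.2 s.
At the end, for the whole second after the job is handed in: Capacitor upright, wholly on the pad (centre within 36 mm of the pad's); tray within 15 mm of its stop; punch hanging upright by its collar in a rack hole, armed again; all at rest (all of step 1 and all of step 4 and value of joint tray above 0.145 m and value of joint trip below 0.002 m and linear speed of each of punch, capacitor below 0.02 m/s); the robot touches nothing.
It fails at once if the punch trips away from the scribed crossing (more than 12 mm) (value of joint trip above 0.0045 m and distance between punch_tip and mark above 0.012 m).
It fails at once if the capacitor is knocked over (angle between capacitor_mid's own z axis and vertical above 0.6 rad).
It fails at once if another thing on the bench or in the rack is moved by more than 30 mm (distance of any of board, batteries, bottle, multimeter, bin, screwdriver, nutdriver, awl from where it was at the start of the episode above 0.03 m).
It also fails if it takes over 72 s, if anything falls off the work surface, if the arm or the gripper's body presses on something with over 40 N, if the wrist force passes 120 N, or if a joint passes its speed limit or range.

## Working session

There is one attempt and no reset: what is moved stays moved. The work goes in short steps, Python scripts to look and compute and a tool call to move; the robot and the scene stay as the last step left them, time stands still between calls to the robot, and variables do not carry over. Pictures are saved under pics/ and viewed, about 8 in all and at most 12, crops included, and the job is handed in when it is done.

Besides the shell and the picture viewer there is one more tool, called after "Call:" by a JSON object that holds its "op" and its "data", one argument or row to a line. carry_out: Moves the arm, as the interface text tells. Its arguments: {"type":"object","properties":{"rows":{"type":"array"},"hand":{"type":"number"}},"required":["rows"]}

```bash
mkdir -p pics; ls
cat > h.py <<'E'
from plant import *
import numpy as np, cv2
from scipy.spatial.transform import Rotation as R
def pose(name):
    c=camera_info(name)
    if 'pose' in c: return c,np.array(c['pose'])
    o=get_obs(); T=np.eye(4); T[:3,:3]=R.from_euler('xyz',o['tcp_rot']).as_matrix(); T[:3,3]=o['tool_pos']
    return c,T@np.array(c['mount'])
def snap(name,f):
    c,T=pose(name); im=capture(name); cv2.imwrite(f'pics/{f}.png',im[:,:,::-1]); np.save(f'pics/{f}.npy',T); return im
def ray(name,uv,T):
    c=camera_info(name)
    p=cv2.undistortPoints(np.array([[uv]],float),np.array(c['camera_matrix']),np.array(c['dist']))[0,0]
    d=T[:3,:3]@np.array([p[0],p[1],1]); return T[:3,3],d/np.linalg.norm(d)
def onz(name,uv,z,f):
    T=np.load(f'pics/{f}.npy'); o,d=ray(name,uv,T); return (o+d*(z-o[2])/d[2]).round(1)
def proj(name,P,f):
    c=camera_info(name); T=np.linalg.inv(np.load(f'pics/{f}.npy'))
    return cv2.projectPoints(np.array(P,float).reshape(-1,3),cv2.Rodrigues(T[:3,:3])[0],T[:3,3],np.array(c['camera_matrix']),np.array(c['dist']))[0][:,0].round(1)
def tri(obs):
    A=np.zeros((3,3));b=np.zeros(3)
    for n,uv,f in obs:
        o,d=ray(n,uv,np.load(f'pics/{f}.npy')); M=np.eye(3)-np.outer(d,d); A+=M;b+=M@o
    return np.linalg.solve(A,b).round(1)
E
python3 - <<'E'
from h import *
for n in('scene','side','wrist'):
    snap(n,n+'0'); print(n,np.load(f'pics/{n}0.npy').round(2).tolist())
print(get_obs())
E
```

```text
pics
scene [[0.88, 0.39, -0.26, 918.37], [0.47, -0.74, 0.48, -606.55], [-0.01, -0.54, -0.84, 1324.0], [0.0, 0.0, 0.0, 1.0]]
side [[-0.94, -0.26, 0.21, 276.18], [-0.33, 0.71, -0.63, 801.97], [0.01, -0.66, -0.75, 949.17], [0.0, 0.0, 0.0, 1.0]]
wrist [[0.23, 0.93, 0.28, 45.22], [0.97, -0.22, -0.07, 528.79], [-0.0, 0.29, -0.96, 384.21], [0.0, 0.0, 0.0, 1.0]]
{'time': 0.15, 'joint_positions': array([ 1.19203275e+00,  3.42572911e-01,  1.52476801e+00, -2.58993053e-05,
        1.27540666e+00, -1.46004479e-01]), 'dq': array([-1.43121866e-03, -1.51501909e-03, -3.60947228e-03,  7.31834882e-06,
       -6.85228615e-04,  2.69311451e-04]), 'tau': array([ 1.33091351e-03, -4.31477523e+01, -2.44353855e+01,  7.17742159e-02,
        5.36686694e-02, -6.32330216e-05]), 'tool_pos': array([120.97622954, 510.56835011, 226.20962913]), 'tcp_rot': array([ 3.01703118,  1.56964114, -1.92810934]), 'contact_force': array([ 0.54910979,  0.76007366, -0.73417767]), 'moment': array([-0.01764121, -0.01014481,  0.00194581]), 'grip_width': 91.97841567369782}
```

View pics/scene0.png

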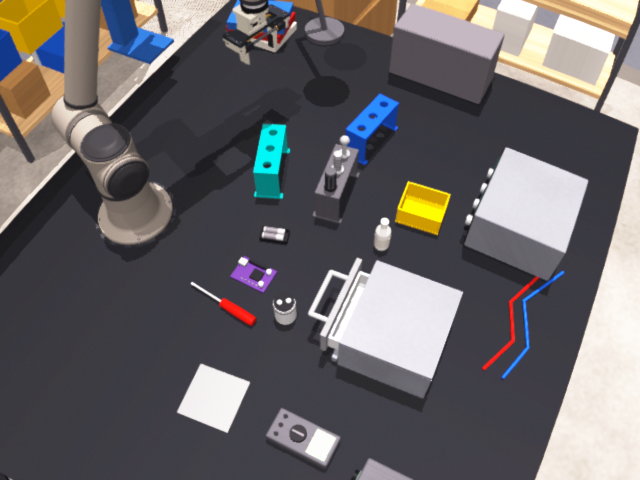

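View pics/side0.png

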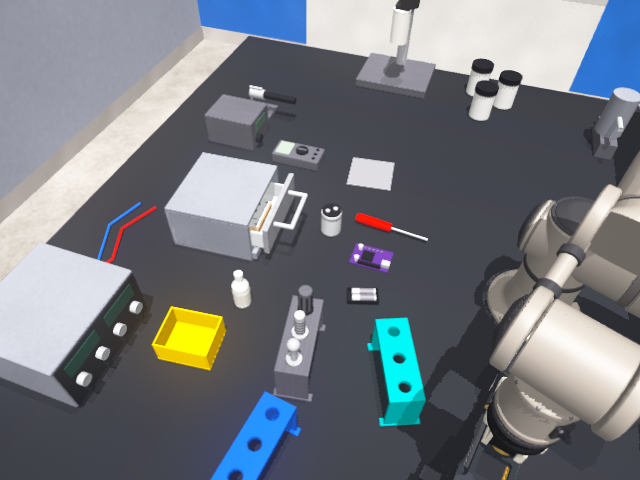

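The scene view shows the capacitor at (285,309), pad at (214,397), cabinet and handle at (325,300), and the dark rack at (337,182). Rack tools in the side view: a thick black grip at (305,298), a banded steel one at (299,322), and a ball top at (294,350). The turquoise and blue racks are look-alikes. I'll confirm in an enlarged crop.

Run:
```python
from h import *
a=cv2.imread('pics/scene0.png');b=cv2.imread('pics/side0.png')
f=lambda im,x,y,w,h:cv2.resize(im[y:y+h,x:x+w],(400,300),interpolation=cv2.INTER_CUBIC)
cv2.imwrite('pics/c1.png',np.vstack([np.hstack([f(a,290,130,120,90),f(b,240,280,160,120)]),np.hstack([f(a,250,250,160,120),f(b,220,150,160,120)])]))
```

```text
(no output)
```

View pics/c1.png

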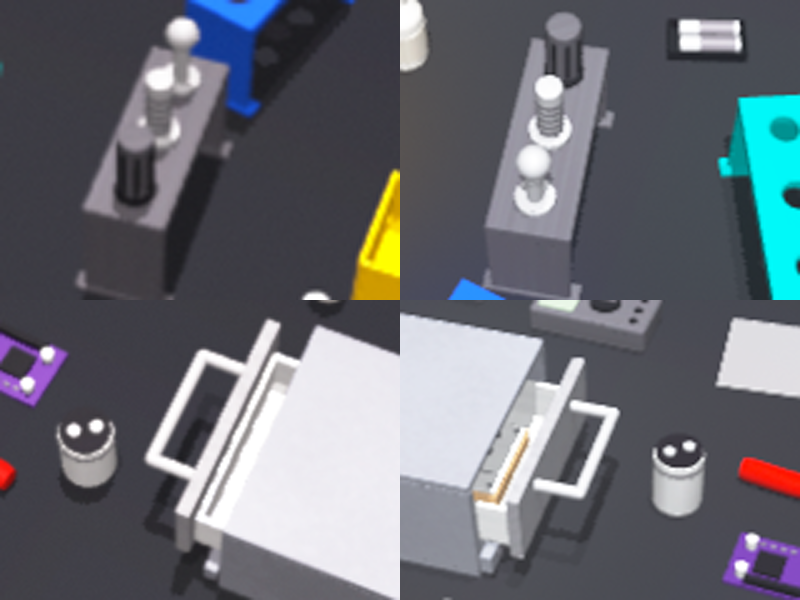

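Run:
```python
from h import *
P=lambda n,a,b,z=None:print(n,tri([('scene',a,'scene0'),('side',b,'side0')]),onz('scene',a,z,'scene0'),onz('side',b,z,'side0'))
P('punchtop',(338,152.5),(299.6,314),105+8+60)
P('collar',(337.4,169),(299.6,332),113)
P('cap',(284.4,302.8),(331.6,210),70)
P('h+y',(332,271.2),(292,226.8),94)
P('h-y',(311.2,314),(306,194.8),94)
P('pad',(214,397.5),(371.3,173.3),4)
for p in [(155,50),(230,68),(88,210),(162,225)]: print('rack',onz('scene',(290+p[0]*.3,130+p[1]*.3),105,'scene0'))
for p in [(135,130),(182,30)]: print('tool',onz('scene',(290+p[0]*.3,130+p[1]*.3),170,'scene0'))
print('bd',onz('scene',(254,273),16,'scene0'),'cabinet top corners',[onz('scene',p,130,'scene0') for p in [(376,264),(343,341),(462,294),(430,372)]],'driver',[onz('scene',p,10,'scene0') for p in [(193,284),(254,322)]],'bottle',onz('scene',(385,222),110,'scene0'))
```

```text
punchtop [470.6 320.1 174.8] [471.7 322.3 173. ] [469.3 318.1 173. ]
collar [471.1 319.8 109.7] [473.6 317.8 113. ] [469.  321.1 113. ]
cap [532.7 -76.1  70.6] [535. -75.  70.] [530.5 -78.   70. ]
h+y [598.5  39.6  96.7] [600.7  42.4  94. ] [596.6  35.8  94. ]
h-y [607.7 -83.   94.6] [611.2 -81.3  94. ] [604.4 -85.4  94. ]
pad [ 489.7 -339.     1.1] [ 493.8 -338.6    4. ] [ 486.2 -337.5    4. ]
rack [429.  399.9 105. ]
rack [492.5 411.2 105. ]
rack [459.6 226.  105. ]
rack [517.1 239.9 105. ]
tool [479.1 266.1 170. ]
tool [464.2 375.3 170. ]
bd [407.4 -14.7  16. ] cabinet top corners [array([692.3,  89.1, 130. ]), array([ 712.6, -121.8,  130. ]), array([902.2, 109.1, 130. ]), array([ 909.8, -100. ,  130. ])] driver [array([ 283.8, -113.8,   10. ]), array([ 477.4, -130.6,   10. ])] bottle [656.3 222.5 110. ]
```

The crop confirms the punch is the middle tool: a slim steel grip with dark bands above a collar, at scene (338,158) and side (300,322). The black ribbed nut driver and the ball-topped awl are its neighbours. Next I move over the capacitor at about (532,-76).

Call:
{"op": "carry_out", "data": {
  "rows": [
    [411,-587,-40,13],
    [411,-587,-40,13],
    [411,-587,-40,13],
    [411,-587,-40,13],
    [411,-587,-40,13],
    [411,-587,-40,13],
    [411,-587,-40,13],
    [411,-587,-40,13],
    [411,-587,-40,13],
    [411,-587,-40,13],
    [411,-587,-40,13],
    [411,-587,-40,13],
    [411,-587,-40,13],
    [411,-587,-40,13],
    [411,-587,-40,13],
    [411,-587,-40,13],
    [411,-587,-40,13],
    [411,-587,-40,13],
    [411,-587,-40,13],
    [411,-587,-40,13]
  ],
  "hand": 91.8
}}

```text
time: 1.82
tool_pos: [531.4, -76.4, 185.5]
tcp_rot: [1.653, 1.569, -3.067]
contact_force: [0.4, 0.1, 0.1]
grip_width: 91.6
```

Run:
```python
from h import *
snap('wrist','w1'); o=get_obs(); print(o['time'],o['tool_pos'],o['tcp_rot'],o['contact_force'])
print(proj('wrist',[[532,-76,70],[603,-22,94]],'w1'))
```

```text
1.8667 [531.12082627 -75.55731404 185.79736796] [ 1.68963609  1.569021   -3.02869801] [0.58645543 0.47184927 0.47661945]
[[327.4 240.1]
 [400.8 340.2]]
```

View pics/w1.png

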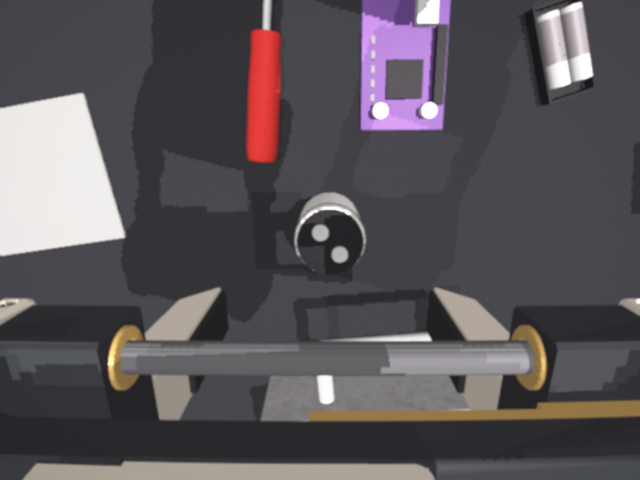

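The wrist view shows the capacitor top at about (330,241), against a projected (327,240), so the position holds to 2–3 mm. Descending now and gripping.

Call:
{"op": "carry_out", "data": {
  "rows": [
    [1,0,-40,0],
    [1,0,-80,0],
    [1,0,-115,0],
    [1,0,-140,0],
    [1,0,-153,0],
    [1,0,-153,0],
    [1,0,-153,0]
  ]
}}

```text
time: 2.45
tool_pos: [531.5, -74.1, 33.1]
tcp_rot: [1.491, 1.568, 3.058]
contact_force: [1.5, -0.9, 0.3]
grip_width: 91.5
```

Call:
{"op": "carry_out", "data": {
  "rows": [
    [0,0,0,0],
    [0,0,0,0],
    [0,0,0,0],
    [0,0,0,0],
    [0,0,0,0],
    [0,0,0,0],
    [0,0,0,0],
    [0,0,0,0]
  ],
  "hand": 45
}}

```text
time: 3.12
tool_pos: [531.6, -74.2, 33.3]
tcp_rot: [1.536, 1.568, 3.102]
contact_force: [0.0, -0.6, 3.6]
grip_width: 53.1
```

Call:
{"op": "carry_out", "data": {
  "rows": [
    [0,0,20,0],
    [0,0,45,0],
    [-3,-15,60,0],
    [-7,-45,60,0],
    [-13,-80,60,0],
    [-18,-115,60,0],
    [-24,-150,60,0],
    [-30,-185,60,0],
    [-35,-220,60,0],
    [-39,-245,60,0],
    [-41,-258,60,0],
    [-42,-264,60,0],
    [-42,-264,60,0],
    [-42,-264,40,0],
    [-42,-264,20,0],
    [-42,-264,10,0],
    [-42,-264,6,0],
    [-42,-264,5,0],
    [-42,-264,5,0],
    [-42,-264,5,0]
  ]
}}

```text
time: 4.78
tool_pos: [490.3, -338.3, 39.2]
tcp_rot: [2.261, 1.569, -2.455]
contact_force: [0.0, 0.3, -2.1]
grip_width: 53.2
```

Run:
```python
from h import *
snap('scene','s2');snap('side','d2'); o=get_obs(); print(o['time'],o['tool_pos'],o['tcp_rot'],o['contact_force'],o['grip_width'])
a=cv2.imread('pics/scene0.png');a=cv2.imread('pics/s2.png');b=cv2.imread('pics/d2.png')
f=lambda im,x,y,w,h:cv2.resize(im[y:y+h,x:x+w],(400,300),interpolation=cv2.INTER_CUBIC)
cv2.imwrite('pics/c2.png',np.hstack([f(a,140,340,160,120),f(b,300,110,160,120)]))
```

```text
4.8833 [ 490.1276281  -338.53440453   39.1966705 ] [ 2.2520683   1.56915608 -2.46449853] [ 0.5030398   0.54700969 -2.62028401] 53.7198475462278
```

View pics/c2.png

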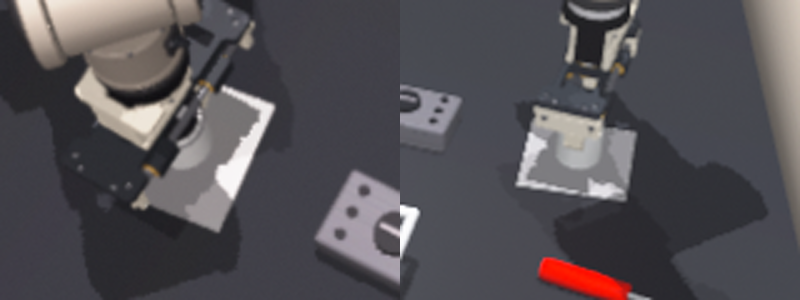

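The capacitor is over the middle of the pad, but the wrist still carries its weight. I lower it a touch more and release.

Call:
{"op": "carry_out", "data": {
  "rows": [
    [0,0,-1,0],
    [0,0,-1,0],
    [0,0,-1,0]
  ]
}}

```text
time: 5.13
tool_pos: [490.2, -338.6, 38.4]
tcp_rot: [2.507, 1.569, -2.209]
contact_force: [-0.4, 0.2, -3.7]
grip_width: 53.3
```

Call:
{"op": "carry_out", "data": {
  "rows": [
    [0,0,-1,0],
    [0,0,-1,0],
    [0,0,-1,0]
  ]
}}

```text
time: 5.38
tool_pos: [490.2, -338.8, 37.4]
tcp_rot: [2.614, 1.569, -2.103]
contact_force: [0.8, 0.4, -2.5]
grip_width: 53.6
```

Call:
{"op": "carry_out", "data": {
  "rows": [
    [0,0,-0.5,0],
    [0,0,-0.5,0],
    [0,0,-0.5,0]
  ]
}}

```text
time: 5.63
tool_pos: [490.3, -338.8, 37.3]
tcp_rot: [2.762, 1.569, -1.955]
contact_force: [-0.6, 0.7, 2.9]
grip_width: 53.6
```

Call:
{"op": "carry_out", "data": {
  "rows": [
    [0,0,0,0],
    [0,0,0,0],
    [0,0,0,0],
    [0,0,0,0],
    [0,0,0,0],
    [0,0,0,0],
    [0,0,25,0],
    [0,0,60,0],
    [0,0,100,0],
    [0,0,140,0],
    [0,0,160,0],
    [0,0,160,0]
  ],
  "hand": 91.8
}}

```text
time: 6.63
tool_pos: [492.3, -340.5, 203.4]
tcp_rot: [-2.442, 1.559, -0.876]
contact_force: [0.9, 0.1, 0.5]
grip_width: 91.6
```

Run:
```python
from h import *
snap('wrist','w3'); o=get_obs(); T=R.from_euler('xyz',o['tcp_rot']).as_matrix(); print(o['time'],o['tool_pos'],T[:,2],o['contact_force'])
print(proj('wrist',[[490,-338,74]],'w3'))
```

```text
6.6833 [ 491.28039651 -339.62126258  200.22480339] [ 0.00429414  0.99997548 -0.00553224] [-0.6741702   0.67512852 -0.30480785]
[[331.5 230.1]]
```

View pics/w3.png

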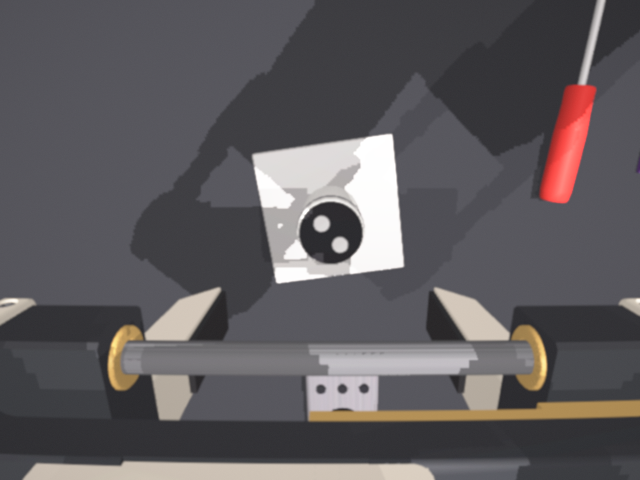

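The capacitor stands upright, with its top at (331,231), matching the projection (331.5,230), and it sits inside the pad. Next I go above the handle with the jaws partly closed and turned to about 5°.

Run:
```python
from h import *
print('pad',np.mean([onz('wrist',p,4,'w3') for p in [(254,154),(391,135),(403,267),(276,283)]],0),'cap',onz('wrist',(331,231),74,'w3'))
```

```text
pad [ 491.9   -338.375    4.   ] cap [ 490.7 -338.4   74. ]
```

Call:
{"op": "carry_out", "data": {
  "rows": [
    [112,318,0,-85],
    [112,318,0,-85],
    [112,318,0,-85],
    [112,318,0,-85],
    [112,318,0,-85],
    [112,318,0,-85],
    [112,318,0,-85],
    [112,318,0,-85],
    [112,318,0,-85],
    [112,318,0,-85],
    [112,318,0,-85],
    [112,318,0,-85],
    [112,318,0,-85],
    [112,318,0,-85],
    [112,318,0,-85],
    [112,318,0,-85],
    [112,318,0,-85],
    [112,318,0,-85]
  ],
  "hand": 34
}}

```text
time: 8.18
tool_pos: [603.2, -21.7, 200.0]
tcp_rot: [-2.582, 1.564, -2.498]
contact_force: [0.2, 0.0, -0.1]
grip_width: 33.8
```

Run:
```python
from h import *
im=snap('wrist','w4'); o=get_obs(); T=R.from_euler('xyz',o['tcp_rot']).as_matrix(); print(o['time'],o['tool_pos'],T[:,2],o['grip_width'])
print(proj('wrist',[[603,-22,94],[598,38,94],[608,-82,94]],'w4'))
```

```text
8.2333 [603.22759447 -21.69393811 200.09820793] [ 0.99650865  0.08328879 -0.00578753] 34.49774764714699
[[326.4 243.3]
 [326.4 158.4]
 [326.4 318.1]]
```

View pics/w4.png

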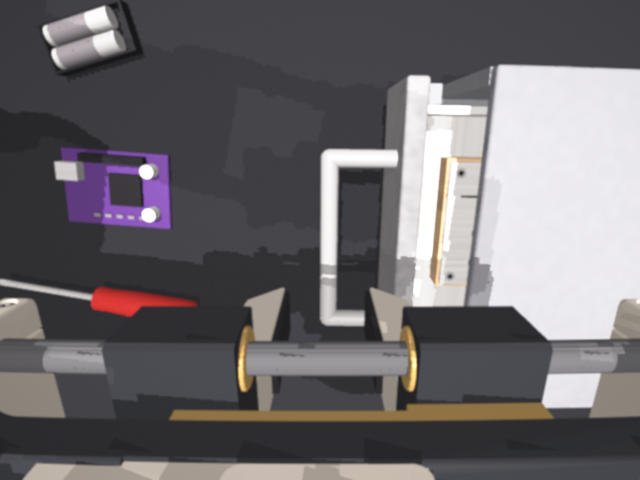

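The bar is at u≈329, parallel to the fingers, with its ends at v≈155 and 318. That is about 2 mm further +x than the estimate. Descending now and gripping it.

Call:
{"op": "carry_out", "data": {
  "rows": [
    [2,0,-40,0],
    [2,0,-75,0],
    [2,0,-100,0],
    [2,0,-115,0],
    [2,0,-125,0],
    [2,0,-125,0],
    [2,0,-125,0]
  ]
}}

```text
time: 8.82
tool_pos: [605.5, -21.8, 75.5]
tcp_rot: [-2.521, 1.564, -2.438]
contact_force: [0.7, 0.2, 0.3]
grip_width: 33.9
```

Call:
{"op": "carry_out", "data": {
  "rows": [
    [0,0,0,0],
    [0,0,0,0],
    [0,0,0,0],
    [0,0,0,0],
    [0,0,0,0]
  ],
  "hand": 8
}}

```text
time: 9.23
tool_pos: [605.7, -21.9, 76.3]
tcp_rot: [-2.402, 1.565, -2.319]
contact_force: [-1.7, -0.4, 5.0]
grip_width: 11.1
```

Call:
{"op": "carry_out", "data": {
  "rows": [
    [-8,-1,0,0],
    [-20,-2,0,0],
    [-34,-3,0,0],
    [-48,-4,0,0],
    [-62,-5,0,0],
    [-76,-6,0,0],
    [-90,-8,0,0],
    [-104,-9,0,0],
    [-116,-10,0,0],
    [-126,-11,0,0],
    [-132,-11,0,0],
    [-136,-12,0,0],
    [-138,-12,0,0],
    [-138,-12,0,0]
  ]
}}

```text
time: 10.4
tool_pos: [466.4, -32.4, 76.3]
tcp_rot: [-2.846, 1.565, -2.763]
contact_force: [-1.6, 8.6, 2.3]
grip_width: 11.1
```

Call:
{"op": "carry_out", "data": {
  "rows": [
    [-2,0,0,0],
    [-4,0,0,0],
    [-6,0,0,0],
    [-8,-1,0,0],
    [-8,-1,0,0]
  ]
}}

```text
time: 10.82
tool_pos: [461.5, -32.7, 76.5]
tcp_rot: [-0.531, 1.569, -0.45]
contact_force: [13.5, 8.1, -12.9]
grip_width: 11.1
```

Call:
{"op": "carry_out", "data": {
  "rows": [
    [-2,1,0,0],
    [-3,1,0,0],
    [-4,1,0,0],
    [-4,1,0,0]
  ]
}}

```text
time: 11.15
tool_pos: [461.7, -32.6, 76.5]
tcp_rot: [-0.292, 1.559, -0.211]
contact_force: [16.2, -0.2, -17.2]
grip_width: 11.2
```

The tray is at its stop: about 144 mm of travel plus the initial gap, and the force rises with no motion. Releasing, then going up to look at the panel.

Call:
{"op": "carry_out", "data": {
  "rows": [
    [0,0,0,0],
    [0,0,0,0],
    [0,0,0,0],
    [0,0,0,0]
  ],
  "hand": 36
}}

```text
time: 11.48
tool_pos: [461.1, -32.6, 76.6]
tcp_rot: [-0.304, 1.56, -0.223]
contact_force: [0.3, 0.2, 0.7]
grip_width: 32.4
```

Call:
{"op": "carry_out", "data": {
  "rows": [
    [0,0,30,0],
    [0,0,70,0],
    [0,0,110,0],
    [40,-10,150,0],
    [80,-30,180,0],
    [110,-50,200,0],
    [118,-60,210,0],
    [118,-60,210,0],
    [118,-60,210,0]
  ]
}}

```text
time: 12.23
tool_pos: [579.9, -93.8, 287.0]
tcp_rot: [-0.323, 1.559, -0.244]
contact_force: [-0.7, 0.2, -0.9]
grip_width: 36.2
```

Run:
```python
from h import *
im=snap('wrist','w5'); o=get_obs(); print(o['time'],o['tool_pos'])
snap('scene','s5');snap('side','d5')
p=proj('wrist',[[461.7+120,-32.6+10,66]],'w5')[0];print(p)
a=cv2.imread('pics/w5.png');b=cv2.imread('pics/s5.png');d=cv2.imread('pics/d5.png')
f=lambda im,x,y,w,h:cv2.resize(im[y:y+h,x:x+w],(400,300),interpolation=cv2.INTER_CUBIC)
x=int(np.clip(p[0]-120,0,400));y=int(np.clip(p[1]-90,0,300));print(x,y)
cv2.imwrite('pics/c5.png',np.vstack([np.hstack([f(a,0,0,640,480),f(a,x,y,240,180)]),np.hstack([f(b,260,250,120,90),f(d,220,150,120,90)])]))
```

```text
12.2833 [578.46780604 -92.74595068 285.7908749 ]
[331.1 137.9]
211 47
```

View pics/c5.png

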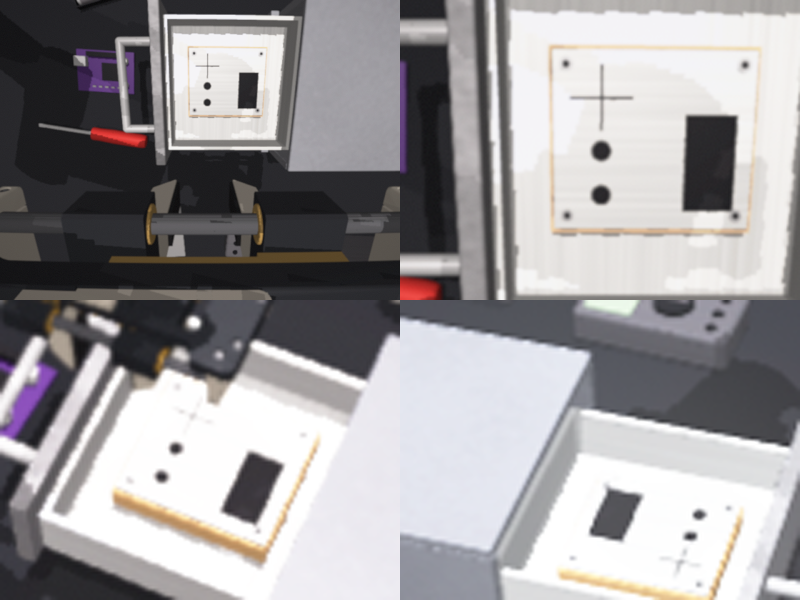

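The cross is clear in the wrist view at (332.2,105.2), away from the round holes and the window. It is also at scene (318.2,285.4) and side (304.3,228.9), and the tray is fully out.

Run:
```python
from h import *
w=('wrist',(332.2,105.2),'w5');s=('scene',(318.2,285.4),'s5');d=('side',(304.3,228.9),'d5')
print(tri([w,s,d]),tri([s,d]),[onz(n,u,66,f) for n,u,f in (w,s,d)])
p=np.array([0,0]);T=np.load('pics/w5.npy')
print('panel edges',[onz('wrist',(211+.6*a,47+.6*b),66,'w5') for a,b in [(151,46),(360,48),(349,232),(153,233)]])
```

```text
[579.3   6.6  63.7] [578.8   6.2  63.6] [array([580.3,   7.2,  66. ]), array([582.4,   6.2,  66. ]), array([575.2,   7. ,  66. ])]
panel edges [array([550. ,  31.6,  66. ]), array([665.7,  40.3,  66. ]), array([674.5, -61.9,  66. ]), array([557.5, -71.6,  66. ])]
```

Call:
{"op": "carry_out", "data": {
  "rows": [
    [-108,413,0,5],
    [-108,413,0,5],
    [-108,413,0,5],
    [-108,413,0,5],
    [-108,413,0,5],
    [-108,413,0,5],
    [-108,413,0,5],
    [-108,413,0,5],
    [-108,413,0,5],
    [-108,413,0,5],
    [-108,413,0,5],
    [-108,413,0,5],
    [-108,413,0,5],
    [-108,413,0,5],
    [-108,413,0,5]
  ],
  "hand": 50
}}

```text
time: 13.63
tool_pos: [469.8, 319.6, 285.2]
tcp_rot: [-0.344, 1.564, -0.177]
contact_force: [0.2, 0.1, 0.1]
grip_width: 49.5
```

Run:
```python
from h import *
im=snap('wrist','w6'); o=get_obs(); T=R.from_euler('xyz',o['tcp_rot']).as_matrix(); print(o['time'],o['tool_pos'],T[:,2],o['grip_width'],T[:,0])
print(proj('wrist',[[470.5,320,113],[470.5,320,173],[470.5,320,105]],'w6'))
```

```text
13.6833 [469.98493315 319.65149222 285.34381957] [0.98622748 0.16524987 0.00691657] 50.08852999932846 [ 0.00718153 -0.00100593 -0.99997371]
[[325.6 221.4]
 [325.8 240.3]
 [325.5 219.4]]
```

View pics/w6.png

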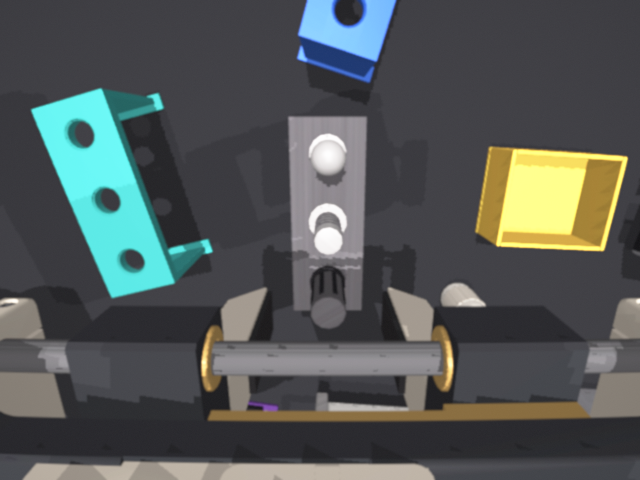

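The punch top is at (328,239) and its collar at (327.5,220), against projections of (326,240) and (325.6,221), so I am aligned within about 1 mm. The nut driver (328,300) and awl (328,155) lie along the rack, clear of the jaws. Descending and gripping.

Run:
```python
from h import *
print(onz('wrist',(328,239.5),173,'w6'),onz('wrist',(327.8,220.5),113,'w6'))
```

```text
[472.  320.8 173. ] [472.3 321.2 113. ]
```

Call:
{"op": "carry_out", "data": {
  "rows": [
    [1,0,-40,0],
    [1,0,-80,0],
    [1,0,-120,0],
    [1,0,-145,0],
    [1,0,-160,0],
    [1,0,-166,0],
    [1,0,-166,0],
    [1,0,-166,0]
  ]
}}

```text
time: 14.35
tool_pos: [471.8, 319.3, 120.2]
tcp_rot: [-0.231, 1.562, -0.066]
contact_force: [0.4, 0.7, 0.1]
grip_width: 50.0
```

Call:
{"op": "carry_out", "data": {
  "rows": [
    [0,0,0,0],
    [0,0,0,0],
    [0,0,0,0],
    [0,0,0,0],
    [0,0,0,0],
    [0,0,0,0]
  ],
  "hand": 14
}}

```text
time: 14.85
tool_pos: [471.7, 319.4, 120.8]
tcp_rot: [-0.202, 1.562, -0.037]
contact_force: [-0.7, -0.9, 4.2]
grip_width: 21.4
```

Call:
{"op": "carry_out", "data": {
  "rows": [
    [0,0,15,0],
    [0,0,40,0],
    [0,0,75,0],
    [0,0,110,0],
    [0,0,140,0],
    [0,0,155,0],
    [6,-17,158,0],
    [16,-47,158,0],
    [28,-82,158,0],
    [40,-117,158,0],
    [52,-152,158,0],
    [64,-187,158,0],
    [76,-222,158,0],
    [88,-257,158,0],
    [98,-287,158,0],
    [105,-306,158,0],
    [108,-314,158,0],
    [108,-314,158,0],
    [108,-314,158,0]
  ]
}}

```text
time: 16.43
tool_pos: [579.4, 5.9, 278.3]
tcp_rot: [-0.103, 1.563, 0.061]
contact_force: [0.8, 0.6, -1.9]
grip_width: 21.9
```

Call:
{"op": "carry_out", "data": {
  "rows": [
    [0,0,-35,0],
    [0,0,-65,0],
    [0,0,-88,0],
    [0,0,-100,0],
    [0,0,-108,0],
    [0,0,-108,0],
    [0,0,-108,0]
  ]
}}

```text
time: 17.02
tool_pos: [579.5, 6.9, 170.9]
tcp_rot: [-0.097, 1.563, 0.069]
contact_force: [-0.2, 0.7, -1.7]
grip_width: 21.6
```

Run:
```python
from h import *
snap('wrist','w7');snap('scene','s7');snap('side','d7');o=get_obs(); T=R.from_euler('xyz',o['tcp_rot']).as_matrix(); print(o['time'],o['tool_pos'],T[:,0],T[:,2],o['grip_width'],o['contact_force'])
f=lambda n,x,y,w,h:cv2.resize(cv2.imread(f'pics/{n}.png')[y:y+h,x:x+w],(400,300),interpolation=cv2.INTER_CUBIC)
cv2.imwrite('pics/c7.png',np.vstack([np.hstack([f('w7',0,0,640,480),f('w7',240,160,160,120)]),np.hstack([f('s7',270,230,100,75),f('d7',250,180,100,75)])]))
```

```text
17.1667 [580.10688369   6.20707337 171.69037725] [ 9.94723867e-03  2.31929696e-04 -9.99950498e-01] [0.98633851 0.16443636 0.00984997] 21.642916022385155 [ 0.10984529  0.09628184 -1.54393495]
```

View pics/c7.png

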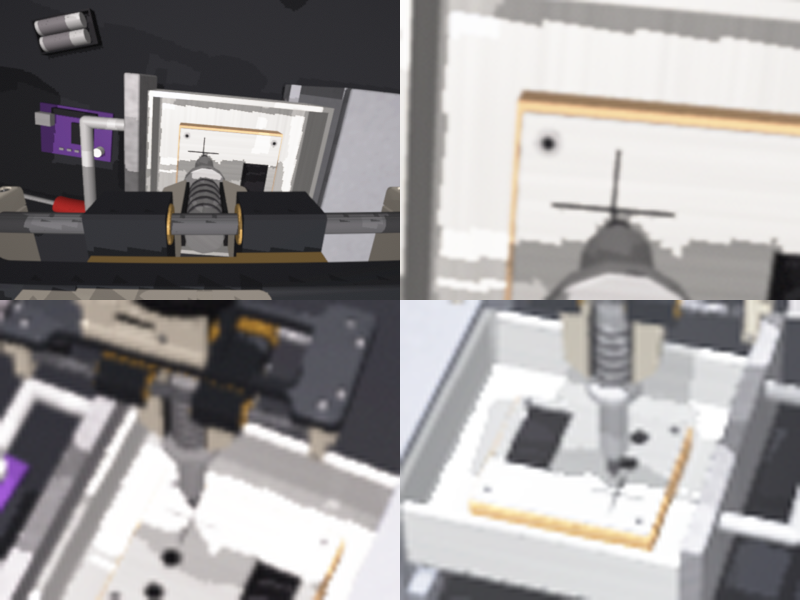

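In the wrist crop the tip appears near the cross at (326,245). In the side view it is at (303.2,223.7), just above the cross at (304.5,228), and in the scene view at (318.2,282). Working out the remaining offset.

Run:
```python
from h import *
w=('wrist',(326.4,245.2),'w7');s=('scene',(318.2,282),'s7');d=('side',(303.2,223.7),'d7')
print('tip tri',tri([s,d]),tri([w,s,d]),[onz(n,u,80.5,f) for n,u,f in (w,s,d)])
W=('wrist',(325.6,244.4),'w7');S=('scene',(318.2,285.4),'s7');D=('side',(304.5,228),'d7')
print('mark',tri([S,D]),[onz(n,u,66,f) for n,u,f in (W,S,D)])
print('expect: tip at',proj('wrist',[[580,6.5,80.5]],'w7'),proj('scene',[[580,6.5,80.5]],'s7'),proj('side',[[580,6.5,80.5]],'d7'))
```

```text
tip tri [580.4   6.   81.7] [580.2   7.8  80.9] [array([580.1,  10.4,  80.5]), array([581.9,   7.3,  80.5]), array([579.1,   4. ,  80.5])]
mark [579.1   5.1  65.6] [array([580.3,   6.5,  66. ]), array([582.4,   6.2,  66. ]), array([575.8,   3.8,  66. ])]
expect: tip at [[325.3 250.5]] [[317.3 281.9]] [[302.5 224.3]]
```

Tip minus mark is only about (+1,+0.7) mm. Pressing straight down in stages.

Call:
{"op": "carry_out", "data": {
  "rows": [
    [-1,-0.5,-6,0],
    [-1,-0.5,-11,0],
    [-1,-0.5,-15,0],
    [-1,-0.5,-18,0],
    [-1,-0.5,-20,0],
    [-1,-0.5,-20,0]
  ]
}}

```text
time: 17.67
tool_pos: [579.3, 5.6, 152.0]
tcp_rot: [-0.152, 1.56, 0.013]
contact_force: [-1.4, -0.3, 5.8]
grip_width: 21.5
```

Call:
{"op": "carry_out", "data": {
  "rows": [
    [0,0,-1,0],
    [0,0,-2,0],
    [0,0,-3,0],
    [0,0,-3,0]
  ]
}}

```text
time: 18.0
tool_pos: [579.5, 5.6, 150.0]
tcp_rot: [-0.165, 1.559, 0.0]
contact_force: [-1.8, 0.4, 7.8]
grip_width: 21.2
```

Call:
{"op": "carry_out", "data": {
  "rows": [
    [0,0,-1,0],
    [0,0,-2,0],
    [0,0,-2,0]
  ]
}}

```text
time: 18.25
tool_pos: [580.0, 5.6, 149.3]
tcp_rot: [-0.17, 1.557, -0.005]
contact_force: [-1.5, 0.3, 8.8]
grip_width: 21.6
```

Call:
{"op": "carry_out", "data": {
  "rows": [
    [0,0,-1,0],
    [0,0,-1.5,0],
    [0,0,-1.5,0]
  ]
}}

```text
time: 18.5
tool_pos: [580.6, 5.6, 149.3]
tcp_rot: [-0.174, 1.555, -0.009]
contact_force: [-1.7, 0.8, 8.0]
grip_width: 21.0
```

Call:
{"op": "carry_out", "data": {
  "rows": [
    [-1,0,-1,0],
    [-1,0,-2,0],
    [-1,0,-3,0],
    [-1,0,-4,0],
    [-1,0,-4,0]
  ]
}}

```text
time: 18.92
tool_pos: [580.2, 5.7, 146.3]
tcp_rot: [-0.174, 1.553, -0.009]
contact_force: [-1.0, 0.5, 4.3]
grip_width: 21.6
```

The force dropped suddenly from about 10 N to 6 N (weight-corrected), so the punch has tripped on the mark. Lifting straight up and returning over the rack hole.

Call:
{"op": "carry_out", "data": {
  "rows": [
    [0,0,10,0],
    [0,0,25,0],
    [0,0,50,0],
    [0,0,85,0],
    [0,0,115,0],
    [0,0,133,0],
    [0,0,134,0]
  ]
}}

```text
time: 19.5
tool_pos: [581.7, 5.5, 285.1]
tcp_rot: [-0.211, 1.545, -0.046]
contact_force: [0.3, 1.1, -1.6]
grip_width: 21.5
```

Call:
{"op": "carry_out", "data": {
  "rows": [
    [-3,10,0,0],
    [-11,33,0,0],
    [-23,68,0,0],
    [-35,103,0,0],
    [-47,138,0,0],
    [-59,173,0,0],
    [-71,208,0,0],
    [-83,243,0,0],
    [-95,275,0,0],
    [-104,300,0,0],
    [-108,312,0,0],
    [-109,314,0,0],
    [-109,314,0,0],
    [-109,314,0,0],
    [-109,314,0,0]
  ]
}}

```text
time: 20.75
tool_pos: [473.2, 318.2, 284.7]
tcp_rot: [-0.24, 1.545, -0.077]
contact_force: [0.4, -0.1, -0.8]
grip_width: 21.6
```

Run:
```python
from h import *
o=get_obs(); T=R.from_euler('xyz',o['tcp_rot']).as_matrix(); print(o['time'],o['tool_pos'],T[:,0],T[:,2],o['grip_width'],o['contact_force'])
```

```text
20.75 [473.20922845 318.17122449 284.72803937] [ 0.02535867 -0.00195731 -0.9996765 ] [0.98638684 0.16257535 0.02470324] 21.605280772926164 [ 0.43276345 -0.07242309 -0.77118369]
```

Call:
{"op": "carry_out", "data": {
  "rows": [
    [-2,1,-20,0],
    [-2.5,1.5,-45,0],
    [-2.5,1.5,-65,0],
    [-2.5,1.5,-72,0],
    [-2.5,1.5,-72,0],
    [-2.5,1.5,-72,0]
  ]
}}

```text
time: 21.25
tool_pos: [471.4, 319.1, 213.4]
tcp_rot: [-0.233, 1.545, -0.071]
contact_force: [-0.1, 0.1, -2.5]
grip_width: 21.6
```

Run:
```python
from h import *
snap('wrist','w8');snap('scene','s8');snap('side','d8');o=get_obs(); T=R.from_euler('xyz',o['tcp_rot']).as_matrix(); print(o['time'],o['tool_pos'],T[:,0],o['contact_force'])
f=lambda n,x,y,w,h:cv2.resize(cv2.imread(f'pics/{n}.png')[y:y+h,x:x+w],(400,300),interpolation=cv2.INTER_CUBIC)
cv2.imwrite('pics/c8.png',np.vstack([np.hstack([f('w8',0,0,640,480),f('w8',240,140,160,120)]),np.hstack([f('s8',290,130,100,75),f('d8',250,290,100,75)])]))
```

```text
21.4 [471.58830241 319.81129893 214.28018492] [ 2.79102749e-02 -7.19701932e-04 -9.99610173e-01] [-0.30142515  0.73804615 -1.38258724]
```

View pics/c8.png

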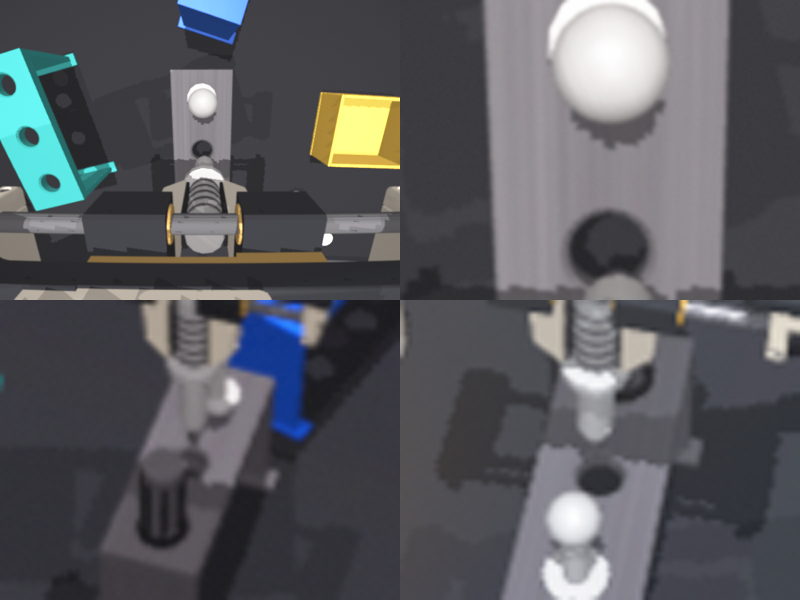

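The wrist crop shows the empty hole at about (323,239), the side view shows it at (300,334.5), and the punch is just above it. Checking the alignment.

Run:
```python
from h import *
print('hole',onz('wrist',(323.3,239),105,'w8'),onz('side',(300,334.5),105,'d8'),onz('scene',(337.7,170.5),105,'s8'),tri([('wrist',(323.3,239),'w8'),('side',(300,334.5),'d8')]))
print('barrel end side',onz('side',(299,325),144,'d8'), 'scene', onz('scene',(290+194*.25,130+135*.25),144,'s8'))
```

```text
hole [472.  321.2 105. ] [468.1 321.6 105. ] [473.7 319.7 105. ] [471.1 318.2  97.4]
barrel end side [468.6 324.4 144. ] scene [479.4 311.4 144. ]
```

Call:
{"op": "carry_out", "data": {
  "rows": [
    [-1.5,0,-8,0],
    [-1.5,0,-16,0],
    [-1.5,0,-22,0],
    [-1.5,0,-22,0]
  ]
}}

```text
time: 21.73
tool_pos: [469.2, 319.4, 190.4]
tcp_rot: [-0.251, 1.546, -0.088]
contact_force: [-1.1, 0.7, -2.1]
grip_width: 21.8
```

Call:
{"op": "carry_out", "data": {
  "rows": [
    [0,0,-6,0],
    [0,0,-12,0],
    [0,0,-18,0],
    [0,0,-24,0],
    [0,0,-24,0]
  ]
}}

```text
time: 22.15
tool_pos: [468.5, 319.0, 164.8]
tcp_rot: [-0.313, 1.548, -0.15]
contact_force: [-0.6, -0.6, -2.1]
grip_width: 21.4
```

The barrel is in the hole and unloaded. Continuing down.

Call:
{"op": "carry_out", "data": {
  "rows": [
    [1,0,-8,0],
    [1,0,-16,0],
    [2,0,-24,0],
    [2,0,-32,0],
    [2,0,-38,0],
    [2,0,-41,0],
    [2,0,-41,0]
  ]
}}

```text
time: 22.73
tool_pos: [470.1, 318.8, 122.8]
tcp_rot: [-0.359, 1.549, -0.196]
contact_force: [-0.5, 0.4, -1.5]
grip_width: 21.7
```

Call:
{"op": "carry_out", "data": {
  "rows": [
    [0,0,-1,0],
    [0,0,-2.5,0],
    [0,0,-2.5,0]
  ]
}}

```text
time: 22.98
tool_pos: [470.3, 318.9, 121.0]
tcp_rot: [-0.329, 1.548, -0.166]
contact_force: [-0.8, -0.4, 0.4]
grip_width: 21.3
```

Seated: the weight has come off the wrist. Opening and backing away upward.

Call:
{"op": "carry_out", "data": {
  "rows": [
    [0,0,0,0],
    [0,0,0,0],
    [0,0,0,0],
    [0,0,0,0],
    [0,0,15,0],
    [0,0,40,0],
    [0,0,75,0],
    [0,0,115,0],
    [0,0,155,0],
    [0,0,190,0],
    [-60,0,210,0],
    [-80,20,210,0],
    [-80,20,210,0],
    [-80,20,210,0]
  ],
  "hand": 50
}}

```text
time: 24.15
tool_pos: [388.8, 339.8, 332.2]
tcp_rot: [-0.259, 1.547, -0.093]
contact_force: [-0.1, -0.1, 0.3]
grip_width: 50.0
```

Run:
```python
from h import *
snap('scene','s9');snap('side','d9');o=get_obs(); print(o['time'],o['tool_pos'],o['contact_force'])
f=lambda n,x,y,w,h:cv2.resize(cv2.imread(f'pics/{n}.png')[y:y+h,x:x+w],(400,300),interpolation=cv2.INTER_CUBIC)
cv2.imwrite('pics/c9.png',np.vstack([np.hstack([f('s9',0,0,640,480),f('s9',290,130,120,90)]),np.hstack([f('d9',0,0,640,480),f('d9',240,280,160,120)])]))
```

```text
24.25 [390.6131822  338.85636304 330.78445771] [ 0.37893664 -0.02352431 -0.89658912]
```

View pics/c9.png

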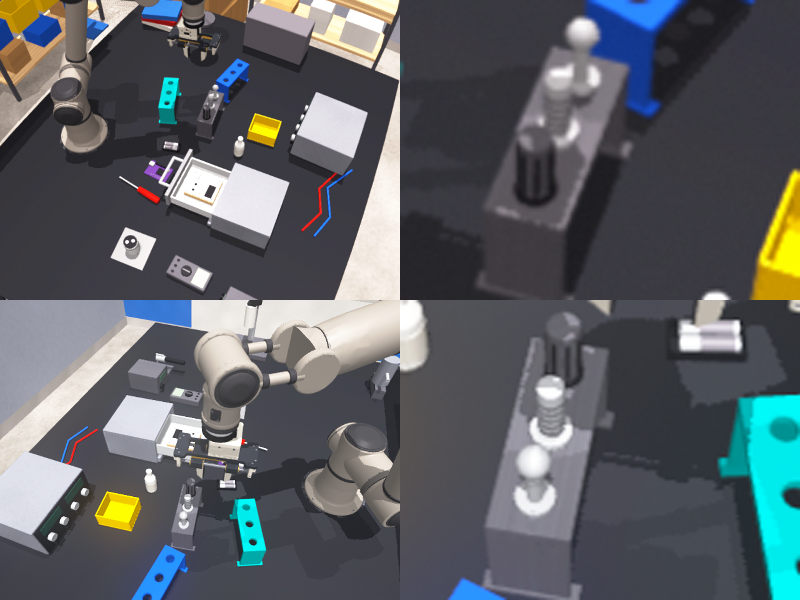

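The punch hangs by its collar in the middle hole at scene (338,158), as at the start. The tray is out, the capacitor stands on the pad, the other things look unmoved and the arm is clear. Handing in.

```bash
python3 -c "
from plant import *
print(close_job())"
```

```text
the job is handed in; nothing more can be done
None
```

All the steps were carried out and the job was handed in at about 24 s of the 72 s allowed; the hand-in gives no verdict.

- **Capacitor:** it stands upright on the pad, measured about 1 mm from the pad's centre.
- **Tray:** I pulled it about 144 mm from its starting gap until it would not move further and the pull rose to 16 N. The joint value itself could not be read, so the stop is inferred from that and the pictures.
- **Punch:** before the press, the two fixed cameras put the tip about 1–2 mm from the crossing. The wrist view of the tip was unclear and disagreed by about 4 mm in y, so I did not use it. During the press the measured force fell from about 9 N to 4 N, or about 10 N to 6 N with the punch's weight added. I take that drop as the trip, since it could not be read directly. Nothing in the readings suggested a trip anywhere else.
- **Last pictures:** the punch hangs by its collar in the middle hole of the dark rack, the tray is out and the capacitor is on the pad. The other things look unmoved and the gripper touches nothing.
- **Small disagreement:** the tool had tilted about 0.02 rad by the time the punch was hung back. It still went into the hole with no extra force showing in the readings.

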